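# Set up the keyed brush stand for the long brushes

## Robot

A 6-joint arm with a two-finger parallel gripper is mounted at the origin on a cart in front of the work surface, level with it; the furniture and walls round the work are solid. World frame = base frame: x ahead of the robot, y to its left, z up, the work surface at z = 0. Lengths are in m, angles in rad, forces in N, time in s.
With the tool pointing down it reaches from about 0.4 to 0.825 m from the base axis. Payload 7 kg.
Tool frame: the origin (TCP) lies on the mounting face of the last link; the fingertips stand arm.tcp_to_tips ahead of it and the grasp point (between the pads) lies 159 mm ahead of it (arm.tcp_to_tips is the distance from the TCP to the fingertips, in m); z points along the fingers, y is the direction in which the jaws open and shut (so a half turn about z gives the same grasp; the last joint's range is limited). The gripper opens to 88 mm and grips with 3 to 60 N. Pads are 19 mm wide; open, the fingers measure 130 mm over their backs; the gripper's body (78 mm by 193 mm) begins 47 mm behind the grasp point.
Start: joints at [1.457, 0.359, 0.012, 0, -1.224, -0.288], TCP at [0.264, 0.621, 0.405] pointing down, gripper open.
Joint ranges: [-3.07, 3.07], [-1.43, 2.12], [-1.02, 1.25], [-3.03, 1.67], [-3.05, -0], [-3.03, 3.03]. Speed limits (rad/s): [2.39, 2.39, 3.01, 3.14, 3.14, 3.14].

## Interface

Orientations are given as [roll, pitch, yaw] about the fixed x, y, z axes, in that order (R = Rz(yaw) Ry(pitch) Rx(roll)).
In Python, from station import arm, cams, job_done, finder gives the robot as it stands.
- The arm moves only by the tool play_rows, never from a script. Its argument "targets" is a list that holds one entry, the list of rows, each a list of 4 numbers: the shift along the tool's x, y, z in m, then the turn about the tool's z in degrees. A call has 1 to 5 rows; each row is the pose to reach, as a shift and turn from the pose commanded when the call began, along the tool's axes at that moment; what a row does not reach only later rows make up. A row lasts 1/8 s, in which the tool goes at most 62.5 mm and 10.7 degrees, less where a joint would pass 70% of its speed; a pose out of reach is approached as far as the arm can. A call with a gripper value outside its range is refused whole. "grip" is the closure in counts, from 0 (fully open) to 255 (shut), set as the call begins (left out, the last holds). The fingers move at their own pace and stop on an object; "newtons" is the grip in N (left out, the last holds). Time passes only in rows, so rows that repeat a pose let the fingers close. It gives the time, the measured TCP pose, the force and the opening at its end, in the units of the state.
- arm.get_state(): the state, without advancing time (a new reading comes with each control period).
- cams.grab_frame(name): name is "scene" or "top" or "wrist"; returns (picture, depth): 480x640x3 uint8, red, green, blue; 480x640 float32, m along the optical axis (not along the pixel's ray), 0 where there is no reading.
- cams.camera_params(name): a dict with "intrinsics" (3x3 intrinsics, pixels), "position" and "attitude" of the camera in the world. Camera axes: x right, y down, z forward; pixel columns grow to the right and rows downward; lengths in m; the calibration is good to about 2 mm. A picture is of the moment at which its call begins: read the wrist's pose just before it. camera_params takes no time and is no camera call; for the wrist camera it gives the pose at the moment of the call.
- job_done(): hands the job in, once; it reports no verdict.
Trained networks look in the newest picture that a camera, given by its name, has taken for a name from the list of things; names that differ only in an ending like _2 or _b are one class to them, and where a whole thing is asked for, a point or a joint stands for the part that bears it (a point fixed in the world has none). Each returns a list of dicts, best first, with "score" (0 to 1); they miss things now and then, are a little off and sometimes report something else, mostly with a low value. They report only what shows in the picture. A call takes as long as a camera call.
- finder.find_in(camera, query): "xyz" ([x, y, z] in m, in world coordinates, good to about 4 mm: the middle of the surface that is visible of it).
- finder.masks_of(camera, query): "mask" (480x640 bool, what is visible of it).
The state is a dict: "t": time; "q": joint angles; "qd": joint speeds; "joint_efforts": joint torques, N m; "eef_pos": TCP position; "ee_rot": TCP orientation; "force": force on the tool from outside, world axes, zero at the start; "moment": the same for the moment, N m; "width": finger opening in m.
Only numpy, scipy, OpenCV 4.12 (cv2) and the standard library are available. Lean on these libraries where they do the work, as an engineer would, in place of code of your own. Each camera call takes 0.05 s, during which the arm holds its last target. There are 200 camera calls.

## Task

Set the brush stand up for the long brushes: put the tall spacer on the stand's post, then the holed plate from the drying rack on top of it, hub upward. Turn each part so that the flat of its bore meets the flat of the post, bring both fully home and level, and let go. Leave the short spacer and the other things on the desk where they are.

Things in the scene. Friction and masses are not known exactly. Their poses are not given: they have to be found in the camera images.
- stand_base: the brush stand: round wooden base, 170 mm across, 22 mm thick, heavy and fixed; a steel D post, diameter 30 mm with one flat 9.5 mm from its axis, stands in its middle. The flat looks to -x of the base's own frame. Wells of growing size in its top show where brushes stand. Origin: centre of the underside, on the desk; z up along the post
- seat (a point): centre of the base's top face at the foot of the post, 22 mm above the desk, axes as the base; the tall spacer's underside rests here and the plate's underside 95 mm higher
- post_top (a point): centre of the post's top, 147 mm above the desk; its edge is bevelled 3.5 mm all round
- tall_spacer: the taller of two loose upright aluminium tubes, 95 mm high, 0.16 kg. From above: flat front 17.5 mm from the axis at its own -x, parallel sides 44 mm apart (y = -22 and +22 mm; grip across these), half-round back at +x. D bore right through: diameter 32.6 mm, its flat 10.8 mm from the axis at -x (1.3 mm clearance on the post, 0.1 rad of play). Origin: on the axis at the underside, z up
- tall_key (a point): middle of the upper edge of the tall spacer's flat front face (its -x side), 95 mm above its underside
- short_spacer: the shorter loose aluminium tube, of the same shape, bore and frame but 60 mm high; not wanted. The two stand to the right of the stand, either of them nearer to the robot
- holed_plate: the brush plate: round wooden disc, 160 mm across, 10 mm thick, nine brush holes, 0.26 kg. An aluminium hub, 28 mm high, with the spacers' outline (parallel sides 44 mm apart at y = -22 and +22 mm, flat front at -x) stands on its upper face; the spacers' D bore goes through both, flat at -x. Origin: on the axis at the disc's underside; z toward the hub, whose top is at z = 38 mm
- plate_key (a point): middle of the upper edge of the hub's flat front face (the plate's -x side), 38 mm above the disc's underside
- drying_rack: fixed slatted wooden rack, 190 mm wide, 180 mm deep, 125 mm high at the back; its slats rise 32 degrees from its front (own -x) to its back, a ledge across the front stands 17 mm proud of them. The plate starts lying on the slats, hub upward, its axis leaning 32 degrees toward the rack's front, rim against the ledge. Origin: on the desk under its middle
- bud_vase: white bisque vase, 96 x 142 x 98 mm, lying on its side; origin under its middle; leave it
- black_jar: black paint jar, 76 mm across, 82 mm high, standing; origin under its middle; leave it
- small_jar: small black paint jar, 55 mm across, 54 mm high, standing; origin under its middle; leave it
- tape_roll: roll of masking tape, about 105 mm across, 24 mm high, lying flat; origin under its middle; leave it

How it is judged:
By the outcome, as a careful person would: the job done as asked, in the order asked, and still so for the second after the job is handed in, with the robot touching nothing.
It also fails if it takes over 67 s, if anything falls off the work surface, if the arm or the gripper's body presses on something with over 40 N, if the wrist force passes 120 N, or if a joint passes its speed limit or range.

## Working session

There is one attempt and no reset: what is moved stays moved. The work goes in short steps, Python scripts to look and compute and a tool call to move; the robot and the scene stay as the last step left them, time stands still between calls to the robot, and variables do not carry over. Pictures are saved under pics/ and viewed, about 8 in all and at most 12, crops included, and the job is handed in when it is done.

Besides the shell and the picture viewer there is one more tool, called as name([rows], argument=value, ...), one row to a line, values as JSON. play_rows: Moves the arm, as the interface text tells. Its arguments: {"type":"object","properties":{"targets":{"type":"array","items":{"type":"array","items":{"type":"array","items":{"type":"number"}}}},"grip":{"type":"number"},"newtons":{"type":"number"}},"required":["targets"]}

```bash
ls; mkdir -p pics
python3 - <<'E'
from station import arm,cams,finder
import cv2,numpy as np
print(arm.get_state(), arm.tcp_to_tips)
ims=[]
for c in ["scene","top"]:
    im,d=cams.grab_frame(c); np.savez(f"{c}.npz",im=im,d=d,**cams.camera_params(c)); ims.append(im)
    print(c,cams.camera_params(c))
    for n in ["stand_base","post_top","tall_spacer","tall_key","short_spacer","holed_plate","plate_key","drying_rack"]:
        print(n,[(np.round(r["xyz"],4).tolist(),round(r["score"],2)) for r in finder.find_in(c,n)[:3]])
cv2.imwrite("pics/top.png",ims[1][...,::-1]);cv2.imwrite("pics/scene.png",ims[0][...,::-1])
E
```

```text
pics
{'t': 0.0, 'q': array([ 1.45711538e+00,  3.59381499e-01,  1.10457223e-02, -3.37219282e-04,
       -1.22411339e+00, -2.88093410e-01]), 'qd': array([-1.02905108e-03,  3.82971328e-04, -2.52680566e-04,  2.20881045e-04,
        7.07168900e-05,  3.63206966e-04]), 'joint_efforts': array([ 1.37873467e-04, -5.82716703e+01,  2.93067563e+01,  6.99720472e+00,
        7.19439398e-03, -1.55749526e-04]), 'eef_pos': array([0.26389046, 0.62105852, 0.40372254]), 'ee_rot': array([ 3.13991786e+00, -1.65712914e-04, -4.01889058e-01]), 'force': array([-0.66536883, -0.42861317,  0.77331221]), 'moment': array([-0.04001457,  0.00467445,  0.03571489]), 'width': 0.08781294151654873} 0.1781
scene {'intrinsics': array([[551.54538261,   0.        , 317.29134592],
       [  0.        , 551.54538261, 244.18241043],
       [  0.        ,   0.        ,   1.        ]]), 'position': array([-0.0484728 , -0.32517531,  0.7884579 ]), 'attitude': array([-2.32592736, -0.01323402, -0.99220487])}
stand_base [([0.4492, -0.0247, 0.0202], 0.7)]
post_top [([0.453, -0.0192, 0.0213], 0.73)]
tall_spacer [([0.4653, -0.2136, 0.0767
[... 238 characters left out ...]
k [([0.5249, 0.3083, 0.0531], 0.89)]
top {'intrinsics': array([[478.19768755,   0.        , 326.11817142],
       [  0.        , 478.19768755, 242.98788581],
       [  0.        ,   0.        ,   1.        ]]), 'position': array([0.42917873, 0.06940595, 1.00680865]), 'attitude': array([-2.99065256, -0.02950244, -1.54712534])}
stand_base [([0.4657, -0.0104, 0.0222], 0.66)]
post_top [([0.4614, -0.0112, 0.0236], 0.77)]
tall_spacer [([0.4779, -0.1964, 0.0722], 0.58)]
tall_key []
short_spacer [([0.6314, -0.1863, 0.051], 0.95), ([0.4592, -0.0086, 0.0226], 0.44)]
holed_plate [([0.5275, 0.3099, 0.0835], 0.97)]
plate_key [([0.5265, 0.309, 0.0904], 0.61)]
drying_rack [([0.5438, 0.3241, 0.0807], 0.69)]
```

View pics/top.png

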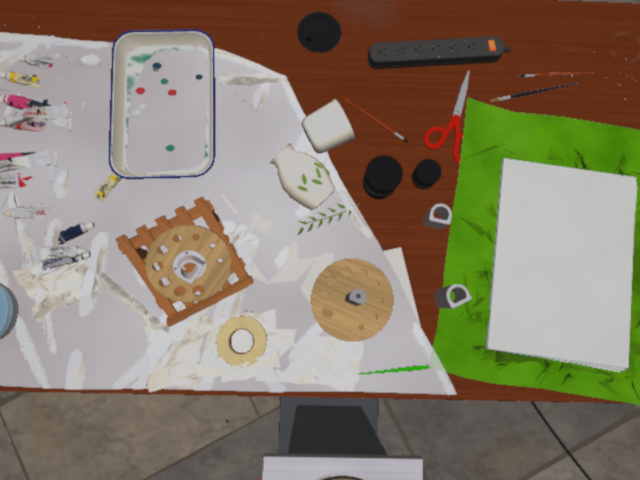

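View pics/scene.png

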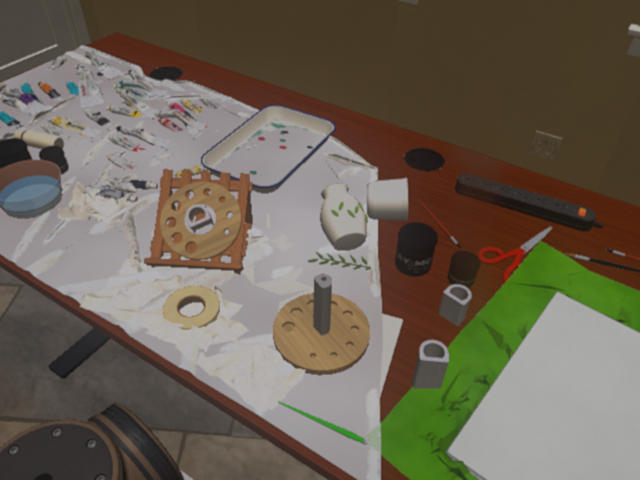

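```bash
cat > h.py <<'E'
import numpy as np,cv2
from scipy.spatial.transform import Rotation as Ro
from scipy.optimize import differential_evolution
from station import arm,cams,finder
def grab(c,f=None):
    p=cams.camera_params(c); im,d=cams.grab_frame(c)
    if f: cv2.imwrite(f,im[...,::-1])
    return im,d,p
def rays(p):
    v,u=np.mgrid[:480,:640]; K=p["intrinsics"]
    r=np.stack([(u-K[0,2])/K[0,0],(v-K[1,2])/K[1,1],np.ones(u.shape)],-1)
    return r@Ro.from_euler("xyz",p["attitude"]).as_matrix().T
def cloud(d,p):
    P=p["position"]+rays(p)*d[...,None]; P[d<=0]=np.nan; return P
def Dsh(q,r,f): return (np.hypot(q[:,0],q[:,1])<r)&(q[:,0]>-f)
def outer(q): return (np.abs(q[:,1])<.022)&(q[:,0]>-.0175)&((q[:,0]<0)|(np.hypot(q[:,0],q[:,1])<.022))
def ring(q): return outer(q)&~Dsh(q,.0163,.0108)
def post(q): return Dsh(q,.0125,.0070)
def fit(d,p,o,R,shape,tol=.004,rad=.05,yaw0=None,dz=True):
    """o: approx point on the face plane, R: plane frame (z normal). returns x,y,yaw in that frame, agreement, height offset"""
    P=(cloud(d,p)-o)@R
    near=np.hypot(P[...,0],P[...,1])<rad
    h=0.
    if dz:
        z=P[...,2][near&(np.abs(P[...,2])<.012)]; hist,e=np.histogram(z,60,(-.012,.012)); i=hist.argmax()
        h=np.median(z[np.abs(z-(e[i]+e[i+1])/2)<.002])
    lab=np.abs(P[...,2]-h)<tol
    ry=rays(p)@R; c=(p["position"]-o)@R
    q=c+ry*((h-c[2])/ry[...,2])[...,None]
    m=np.hypot(q[...,0],q[...,1])<rad; q=q[m][:,:2]; lab=(lab&near)[m]
    def g(x):
        C,S=np.cos(x[2]),np.sin(x[2]); w=q-x[:2]
        s=shape(np.c_[C*w[:,0]+S*w[:,1],-S*w[:,0]+C*w[:,1]])
        return -(s&lab).sum()/max(1,(s|lab).sum())
    b=(-np.pi,np.pi) if yaw0 is None else (yaw0-.4,yaw0+.4)
    s=[differential_evolution(g,[(-rad/2,rad/2)]*2+[b],seed=k,tol=1e-6,maxiter=120) for k in range(5)]
    s.sort(key=lambda r:r.fun); best=[r.x for r in s if r.fun<s[0].fun+.01]
    return np.round(np.mean(best,0),4),round(-s[0].fun,3),round(h,4),lab.sum(),np.round(np.std(best,0),4)
E
python3 - <<'E'
from h import *
for c in ["top","scene"]:
    f=np.load(c+".npz"); d=f["d"];p=f
    P=cloud(d,p)
    def reg(x,y,r,lo,hi):
        m=(np.hypot(P[...,0]-x,P[...,1]-y)<r)&(P[...,2]>lo)&(P[...,2]<hi); return P[m]
    a=reg(.47,-.2,.05,.085,.11); b=reg(.455,-.015,.05,.135,.16)
    print(c,"tall",len(a),a.mean(0),a.std(0),"post",len(b),b.mean(0))
    print("tall",fit(d,p,np.array([*a.mean(0)[:2],.095]),np.eye(3),ring))
    print("post",fit(d,p,np.array([*b.mean(0)[:2],.147]),np.eye(3),post,rad=.03,tol=.003))
    # stand disc
    m=reg(.455,-.015,.12,.016,.028); print("disc",m.mean(0),(m.max(0)+m.min(0))/2,np.ptp(m,axis=0))
    # plate plane
    mk=finder.masks_of(c,"holed_plate")
    k=P[mk[0]["mask"]]; k=k[~np.isnan(k[:,0])]
    best=0;rng=np.random.default_rng(0)
    for i in range(300):
        t=k[rng.choice(len(k),3)];n=np.cross(t[1]-t[0],t[2]-t[0])
        if np.linalg.norm(n)<1e-6: continue
        n/=np.linalg.norm(n);n*=np.sign(n[2]);s=np.abs((k-t[0])@n)<.003
        if s.sum()>best:best=s.sum();S=s
    kk=k[S];u,sv,vt=np.linalg.svd(kk-kk.mean(0));n=vt[2]*np.sign(vt[2,2])
    print("plane",best,len(k),n,"tilt",np.degrees(np.arccos(n[2])),"az",np.arctan2(n[1],n[0]))
    xr=np.array([n[0],n[1],0]);xr/=np.linalg.norm(xr)
    ax=np.array([0,0,1])-n[2]*n; ax/=np.linalg.norm(ax)  # uphill, own +x of rack
    R=np.c_[ax,np.cross(n,ax),n]
    o=kk.mean(0)
    L=(k-o)@R; print("ext",np.percentile(L,[1,99],axis=0))
    r=fit(d,p,o+R[:,2]*.028,R,ring); print("hub",r, (o+R@[r[0][0],r[0][1],.028+r[2]]).round(4))
E
```

```text
top tall 264 [ 0.47469467 -0.20767153  0.0948446 ] [0.01281063 0.01451852 0.00286126] post 194 [ 0.46708466 -0.012044    0.14728595]
tall (array([ 0.0009, -0.0006,  0.474 ]), np.float64(0.923), np.float64(0.0011), np.int64(229), array([0.    , 0.    , 0.0001]))
post (array([-8.000e-04,  1.000e-04, -7.598e-01]), np.float64(0.782), np.float64(0.0012), np.int64(158), array([0.    , 0.0009, 0.0066]))
disc [ 0.45811503 -0.01045943  0.02252039] [ 0.44332484 -0.01165762  0.02199972] [0.21344924 0.17057953 0.01198459]
plane 3859 5001 [-0.46141057 -0.25770185  0.84893465] tilt 31.904015689754296 az -2.6322402721716163
ext [[-0.07932143 -0.07306719 -0.07922849]
 [ 0.072991    0.0799789   0.02911971]]
hub (array([-0.0034,  0.0022,  0.4951]), np.float64(0.871), np.float64(0.0002), np.int64(234), array([0.0002, 0.0002, 0.0147])) [0.5093 0.3008 0.1038]
scene tall 466 [ 0.47087229 -0.20884475  0.09284459] [0.01393324 0.01312908 0.00319954] post 243 [ 0.46100246 -0.01364421  0.14433801]
tall (array([0.0006, 0.0007, 0.4479]), np.float64(0.798), np.float64(-0.0004), np.int64(355), array([0.    , 0.    , 0.0009]))
post (array([2.7000e-03, 3.0000e-04, 1.0982e+00]), np.float64(0.714), np.float64(-0.0009), np.int64(173), array([2.0000e-04, 1.9000e-03, 1.4791e+00]))
disc [ 0.44849711 -0.01613076  0.02169657] [ 0.44281314 -0.01146305  0.02196833] [0.21274449 0.17075443 0.01193087]
plane 805 1887 [-0.00271629  0.00205881  0.99999419] tilt 0.19528502907361242 az 2.493023498210946
ext [[-0.03554654 -0.03480139 -0.08122402]
 [ 0.04024308  0.06596476  0.00264836]]
hub (array([-0.0089,  0.0062,  0.7759]), np.float64(-0.0), np.float64(nan), np.int64(0), array([0.0124, 0.0117, 2.1468])) [nan nan nan]
  return _methods._mean(a, axis=axis, dtype=dtype,
  ret = ret.dtype.type(ret / rcount)
```

play_rows([
  [[0.039, 0.0455, 0, 0], [0.078, 0.091, 0, 0], [0.117, 0.1365, 0, 0], [0.156, 0.182, 0, 0], [0.195, 0.2275, 0, 0]],
], grip=0)

```text
t: 1.62
eef_pos: [0.3547, 0.3337, 0.405]
ee_rot: [-3.141, -0.0, -0.401]
force: [2.0, 1.0, 0.6]
width: 0.0877
```

play_rows([
  [[0.039, 0.0455, 0, 0], [0.078, 0.091, 0, 0], [0.117, 0.1365, 0, 0], [0.156, 0.182, 0, 0], [0.195, 0.2275, 0, 0]],
])

```text
t: 2.25
eef_pos: [0.4451, 0.048, 0.4053]
ee_rot: [-3.14, -0.001, -0.401]
force: [1.4, 0.6, -0.0]
width: 0.0875
```

Run:
```python
from h import *
s=arm.get_state();print(s["t"],s["eef_pos"],s["ee_rot"])
im,d,p=grab("wrist","pics/w1.png");print(p)
P=cloud(d,p);m=(P[...,2]>.13)&(P[...,2]<.16);print(m.sum(),np.nanmean(P[m],0) if m.any() else 0)
```

```text
2.25 [0.44509187 0.04803071 0.40526482] [-3.14035410e+00 -1.03270390e-03 -4.01229547e-01]
{'intrinsics': array([[379.34242916,   0.        , 315.20447018],
       [  0.        , 379.34242916, 240.18518823],
       [  0.        ,   0.        ,   1.        ]]), 'position': array([0.51034554, 0.02246612, 0.38462108]), 'attitude': array([ 2.87783662e+00,  9.57196150e-04, -1.97162155e+00])}
1656 [ 0.46700056 -0.00901022  0.14485585]
```

View pics/w1.png

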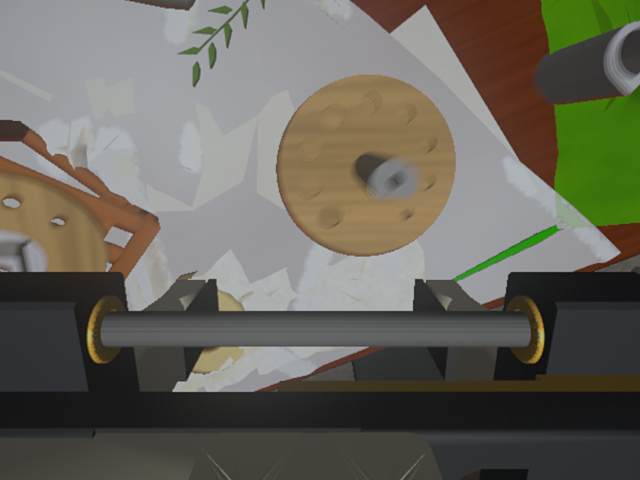

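```bash
cat >> h.py <<'E'
def fitside(pts,r,f,x0,hw=None):
    """fit D (r,f) or outer outline to side points (xy)"""
    from scipy.optimize import least_squares
    def sd(w):
        if hw: 
            a=np.where(w[:,0]>0,np.hypot(w[:,0],w[:,1]),np.abs(w[:,1]))-hw
        else: a=np.hypot(w[:,0],w[:,1])-r
        return np.maximum(a,-f-w[:,0])
    def g(x):
        C,S=np.cos(x[2]),np.sin(x[2]);w=pts-x[:2]
        return sd(np.c_[C*w[:,0]+S*w[:,1],-S*w[:,0]+C*w[:,1]])
    best=min((least_squares(g,[*x0,y],loss="soft_l1",f_scale=.001) for y in np.arange(-3,3.2,.4)),key=lambda o:o.cost)
    return best.x.round(4),round(best.cost*1e6,2),np.sqrt(np.mean(best.fun**2)).round(5)
E
cat > p1.py <<'E'
from h import *
im,d,p=grab("wrist")
np.savez("w1.npz",d=d,**p)
S=[]
for c,(d,p) in {"wrist":(d,p),**{c:(np.load(c+".npz")["d"],np.load(c+".npz")) for c in("top","scene")}}.items():
    P=cloud(d,p);m=(P[...,2]>.035)&(P[...,2]<.141)&(np.hypot(P[...,0]-.465,P[...,1]+.012)<.026)
    q=P[m];S.append(q[:,:2]);print(c,len(q),fitside(q[:,:2],.015,.0095,(.465,-.012)) if len(q)>20 else 0)
    t=fit(d,p,np.array([.466,-.012,.147]),np.eye(3),post,rad=.03,tol=.003);print(" top",t)
    m=(np.abs(P[...,2]-.022)<.004)&(np.hypot(P[...,0]-.465,P[...,1]+.012)<.1)
    xy=P[m][:,:2]; hull=cv2.convexHull(xy.astype(np.float32)); print(" disc",cv2.minEnclosingCircle(hull))
print("all",fitside(np.vstack(S),.015,.0095,(.465,-.012)))
f=np.load("scene.npz")
E
python3 p1.py
```

```text
wrist 618 (array([ 0.464 , -0.0093,  1.5709]), np.float64(3.06), np.float64(0.0001))
 top (array([-4.000e-04,  2.100e-03, -4.045e-01]), np.float64(0.749), np.float64(-0.0009), np.int64(1420), array([0.0001, 0.0003, 0.0009]))
 disc ((0.463795930147171, -0.009388631209731102), 0.08534229546785355)
top 69 (array([ 0.4658, -0.0121, -0.3709]), np.float64(0.3), np.float64(9e-05))
 top (array([ 3.0e-04, -8.0e-04, -7.6e-01]), np.float64(0.782), np.float64(0.0012), np.int64(158), array([0., 0., 0.]))
 disc ((0.4580199420452118, -0.010028187185525894), 0.09309960901737213)
scene 729 (array([ 0.4634, -0.0111, -0.3748]), np.float64(156.35), np.float64(0.00074))
 top (array([-0.0022, -0.0027,  2.1431]), np.float64(0.714), np.float64(-0.0009), np.int64(173), array([0.    , 0.    , 0.0006]))
 disc ((0.4587944746017456, -0.014970658347010612), 0.09075009077787399)
all (array([ 0.464 , -0.0103, -0.39  ]), np.float64(451.64), np.float64(0.00096))
```

play_rows([
  [[0.02, 0.051, 0, -9.9], [0.04, 0.102, 0, -19.8], [0.06, 0.153, 0, -29.7], [0.08, 0.204, 0, -39.6], [0.1, 0.255, 0, -49.5]],
])

```text
t: 2.98
eef_pos: [0.4385, -0.2076, 0.4051]
ee_rot: [3.141, -0.001, 0.391]
force: [0.9, 0.8, -0.4]
width: 0.0876
```

```bash
cat > p2.py <<'E'
from h import *
s=arm.get_state();print(s["t"],s["eef_pos"],s["ee_rot"])
im,d,p=grab("wrist","pics/w2.png");np.savez("w2.npz",d=d,**p)
P=cloud(d,p)
print("top",fit(d,p,np.array([.473,-.208,.095]),np.eye(3),ring))
m=(P[...,2]>.01)&(P[...,2]<.09)&(np.hypot(P[...,0]-.473,P[...,1]+.208)<.04)
w=P[m][:,:2];print(len(w),fitside(w,0,.0175,(.473,-.208),.022))
E
python3 p2.py
```

```text
2.975 [ 0.43847811 -0.20756131  0.40514936] [ 3.14111441e+00 -9.67625013e-04  3.91242298e-01]
top (array([0.0012, 0.002 , 0.4836]), np.float64(0.957), np.float64(-0.0008), np.int64(1363), array([0.    , 0.    , 0.0005]))
2888 (array([ 0.4715, -0.2251, -1.7997]), np.float64(19057.62), np.float64(0.00924))
```

View pics/w2.png

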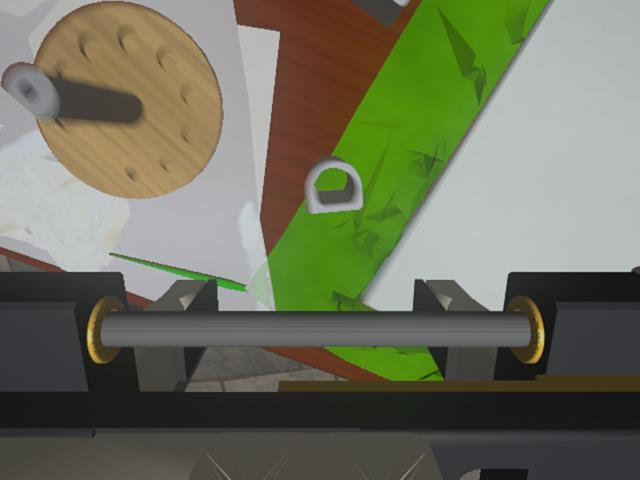

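play_rows([
  [[0, 0, 0, 0], [0, 0, 0, 0]],
])

```text
t: 3.28
eef_pos: [0.4387, -0.2057, 0.4048]
ee_rot: [-3.141, -0.0, 0.384]
force: [1.1, -0.4, -0.5]
width: 0.0878
```

```bash
cat >> h.py <<'E'
def go(x,y,z,yaw):
    s=arm.get_state();R=Ro.from_euler("xyz",s["ee_rot"]).as_matrix()
    d=(np.array([x,y,z])-s["eef_pos"])@R
    a=np.degrees((s["ee_rot"][2]-yaw+np.pi/2)%np.pi-np.pi/2)
    print("t",round(s["t"],2),"tcp",s["eef_pos"].round(4),s["ee_rot"].round(4),"F",s["force"].round(1),"M",s["moment"].round(2),"w",round(s["width"],4),"\n shift",d.round(4),"turn",round(a,2))
E
sed -i '/m=(P/,$d' p2.py; python3 p2.py; python3 -c "
from h import *
go(.4742,-.206,.245,.484)"
```

```text
3.275 [ 0.4386715  -0.20565801  0.40476917] [-3.14149633e+00 -1.57899880e-04  3.84284513e-01]
top (array([0.0011, 0.002 , 0.481 ]), np.float64(0.947), np.float64(-0.0008), np.int64(1374), array([0.    , 0.    , 0.0009]))
t 3.33 tcp [ 0.4387 -0.2054  0.4048] [-3.1416e+00 -3.0000e-04  3.8540e-01] F [-0.3 -0.3  0.4] M [-0.06  0.01  0.03] w 0.0877 
 shift [0.0326 0.0139 0.1598] turn -5.65
```

play_rows([
  [[0.033, 0.014, 0.0, -5.6], [0.033, 0.014, 0.05, -5.6], [0.033, 0.014, 0.1, -5.6], [0.033, 0.014, 0.14, -5.6], [0.033, 0.014, 0.16, -5.6]],
])

```text
t: 3.95
eef_pos: [0.4741, -0.2053, 0.2428]
ee_rot: [-3.14, 0.002, 0.485]
force: [-0.1, 0.3, 0.4]
width: 0.0875
```

play_rows([
  [[0, 0, 0, 0], [0, 0, 0, 0], [0, 0, 0, 0], [0, 0, 0, 0], [0, 0, 0, 0]],
], grip=255, newtons=30)

```text
t: 4.58
eef_pos: [0.4745, -0.2069, 0.2453]
ee_rot: [3.141, -0.001, 0.483]
force: [0.4, -0.3, 1.6]
width: 0.0437
```

```bash
python3 -c "
from h import *
go(.4742,-.206,.245,.484)"
```

```text
t 4.58 tcp [ 0.4745 -0.2069  0.2453] [ 3.1411e+00 -9.0000e-04  4.8310e-01] F [ 0.4 -0.3  1.6] M [-0.25 -0.1   0.03] w 0.0437 
 shift [ 0.0001 -0.001   0.0003] turn -0.05
```

play_rows([
  [[0, 0, -0.03, 0], [0, 0, -0.08, 0], [0, 0, -0.13, 0], [0, 0, -0.17, 0], [0, 0, -0.17, 0]],
])

```text
t: 5.2
eef_pos: [0.4749, -0.2071, 0.4182]
ee_rot: [3.138, -0.005, 0.483]
force: [-0.3, 0.1, -2.7]
width: 0.044
```

play_rows([
  [[0.009, -0.045, 0, 10], [0.018, -0.09, 0, 20], [0.027, -0.135, 0, 30], [0.036, -0.18, 0, 40], [0.0434, -0.2256, 0, 49.8]],
])

```text
t: 5.82
eef_pos: [0.4099, 0.0069, 0.4136]
ee_rot: [3.141, 0.001, -0.36]
force: [0.2, -0.0, -2.2]
width: 0.0436
```

play_rows([
  [[0, 0, 0, 0], [0, 0, 0, 0]],
])

```text
t: 6.08
eef_pos: [0.4107, 0.006, 0.4141]
ee_rot: [3.141, 0.001, -0.352]
force: [0.6, -0.4, -1.9]
width: 0.0439
```

```bash
cat > p3.py <<'E'
from h import *
im,d,p=grab("wrist","pics/w3.png");np.savez("w3.npz",d=d,**p)
P=cloud(d,p)
c=(.464,-.0095)
print(" top",fit(d,p,np.array([*c,.147]),np.eye(3),post,rad=.03,tol=.003))
m=(P[...,2]>.035)&(P[...,2]<.141)&(np.hypot(P[...,0]-c[0],P[...,1]-c[1])<.026)
print(m.sum(),fitside(P[m][:,:2],.015,.0095,c))
m=(np.abs(P[...,2]-.022)<.004)&(np.hypot(P[...,0]-c[0],P[...,1]-c[1])<.1)
print(cv2.minEnclosingCircle(P[m][:,:2].astype(np.float32)))
go(.464,-.0095,.415,-.385)
E
python3 p3.py
```

```text
top (array([ 0.0016,  0.    , -0.2866]), np.float64(0.736), np.float64(-0.0009), np.int64(1427), array([0.0004, 0.0004, 0.1276]))
0 (array([ 0.464 , -0.0095, -3.    ]), np.float64(0.0), np.float64(nan))
((0.4640223979949951, -0.009229975752532482), 0.08536002784967422)
t 6.12 tcp [0.4108 0.0056 0.4142] [ 3.1408e+00  9.0000e-04 -3.5300e-01] F [ 0.9 -0.4 -1.8] M [-0.03 -0.   -0.02] w 0.0443 
 shift [ 0.0551 -0.0042 -0.0009] turn 1.83
  return _methods._mean(a, axis=axis, dtype=dtype,
  ret = ret.dtype.type(ret / rcount)
```

View pics/w3.png

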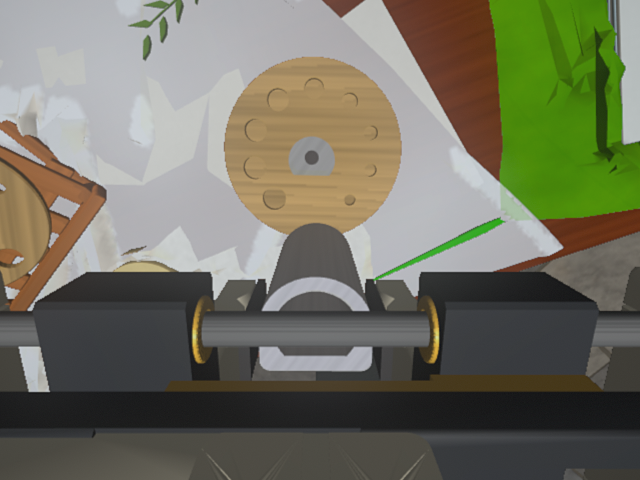

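play_rows([
  [[0.028, -0.002, 0, 1], [0.055, -0.0043, 0, 1], [0.055, -0.0043, 0, 1], [0.055, -0.0043, 0.005, 1], [0.055, -0.0043, 0.01, 1]],
])

```text
t: 6.75
eef_pos: [0.4634, -0.0095, 0.4042]
ee_rot: [3.141, 0.0, -0.372]
force: [-0.5, 0.9, -1.9]
width: 0.0438
```

play_rows([
  [[0, 0, 0.004, 0], [0, 0, 0.008, 0], [0, 0, 0.012, 0], [0, 0, 0.016, 0], [0, 0, 0.016, 0]],
])

```text
t: 7.38
eef_pos: [0.4641, -0.0092, 0.3888]
ee_rot: [3.141, -0.0, -0.372]
force: [0.2, -1.5, -1.1]
width: 0.0435
```

```bash
python3 -c "
from h import *
go(.464,-.0094,.2673,-.37)"
```

```text
t 7.38 tcp [ 0.4641 -0.0092  0.3888] [ 3.1412e+00 -5.0000e-04 -3.7150e-01] F [ 0.2 -1.5 -1.1] M [-0.6  -0.34  0.04] w 0.0435 
 shift [-1.000e-04  2.000e-04  1.215e-01] turn -0.09
```

play_rows([
  [[0, 0, 0.004, 0], [0, 0, 0.008, 0], [0, 0, 0.012, 0], [0, 0, 0.016, 0], [0, 0, 0.02, 0]],
])

```text
t: 8.0
eef_pos: [0.4642, -0.0094, 0.3688]
ee_rot: [3.141, -0.001, -0.372]
force: [1.8, -6.0, 1.7]
width: 0.0439
```

```bash
python3 -c "
from h import *
go(.464,-.0094,.2673,-.37)"
```

```text
t 8.0 tcp [ 0.4642 -0.0094  0.3688] [ 3.141e+00 -8.000e-04 -3.716e-01] F [ 1.8 -6.   1.7] M [-2.44 -0.75 -0.  ] w 0.0439 
 shift [-0.0003  0.      0.1015] turn -0.09
```

play_rows([
  [[0.0006, 0.001, 0.0, 0], [0.0006, 0.001, 0.01, 0], [0.0006, 0.001, 0.02, 0], [0.0006, 0.001, 0.03, 0], [0.0006, 0.001, 0.03, 0]],
])

```text
t: 8.62
eef_pos: [0.4641, -0.0103, 0.3377]
ee_rot: [3.141, 0.001, -0.372]
force: [3.6, -2.8, -3.7]
width: 0.044
```

```bash
python3 -c "
from h import *
go(.464,-.0094,.2673,-.37)"
```

```text
t 8.62 tcp [ 0.4641 -0.0103  0.3377] [ 3.1406e+00  1.1000e-03 -3.7180e-01] F [ 3.6 -2.8 -3.7] M [-1.08 -1.23 -0.04] w 0.044 
 shift [-0.0004 -0.0009  0.0704] turn -0.1
```

Going well; nudge toward the force again and continue down.

play_rows([
  [[0.0008, 0.0002, 0.01, 0], [0.0008, 0.0002, 0.022, 0], [0.0008, 0.0002, 0.034, 0], [0.0008, 0.0002, 0.046, 0], [0.0008, 0.0002, 0.056, 0]],
])

```text
t: 9.25
eef_pos: [0.4647, -0.0107, 0.2818]
ee_rot: [3.141, 0.0, -0.372]
force: [0.7, 0.4, -1.0]
width: 0.0436
```

play_rows([
  [[0, 0, 0.004, 0], [0, 0, 0.008, 0], [0, 0, 0.012, 0], [0, 0, 0.014, 0], [0, 0, 0.0145, 0]],
])

```text
t: 9.88
eef_pos: [0.4649, -0.0107, 0.2683]
ee_rot: [-3.142, -0.0, -0.372]
force: [0.1, 0.0, -0.9]
width: 0.0437
```

```bash
python3 -c "
from h import *
go(.464,-.0094,.2673,-.37)"
```

```text
t 9.88 tcp [ 0.4649 -0.0107  0.2683] [-3.1415e+00 -1.0000e-04 -3.7180e-01] F [ 0.1  0.  -0.9] M [ 0.01 -0.01  0.03] w 0.0437 
 shift [-0.0013 -0.0009  0.001 ] turn -0.1
```

play_rows([
  [[0, 0, 0.001, 0], [0, 0, 0.002, 0], [0, 0, 0.002, 0]],
])

```text
t: 10.25
eef_pos: [0.465, -0.0107, 0.2672]
ee_rot: [-3.141, -0.001, -0.371]
force: [-3.5, -0.0, 7.9]
width: 0.0435
```

play_rows([
  [[0, 0, 0, 0], [0, 0, 0, 0], [0, 0, 0, 0], [0, 0, 0, 0]],
], grip=0)

```text
t: 10.75
eef_pos: [0.4649, -0.0107, 0.2662]
ee_rot: [3.142, 0.0, -0.372]
force: [0.3, -0.8, -0.1]
width: 0.0783
```

play_rows([
  [[0, 0, -0.03, 0], [0, 0, -0.07, 0], [0, 0, -0.11, 0], [0, 0, -0.14, 0], [0, 0, -0.14, 0]],
])

```text
t: 11.38
eef_pos: [0.4654, -0.0106, 0.4087]
ee_rot: [-3.139, -0.004, -0.372]
force: [-0.7, 0.0, -0.4]
width: 0.0876
```

```bash
cat > p4.py <<'E'
from h import *
go(.5093,.3008,.405,0)
im,d,p=grab("top","pics/t4.png");np.savez("top2.npz",d=d,**p)
P=cloud(d,p);c=(.465,-.0105)
print(fit(d,p,np.array([*c,.117]),np.eye(3),lambda q:ring(q),rad=.05))
for cc in("scene",):
    im,d,p=grab(cc,"pics/s4.png");print(fit(d,p,np.array([*c,.117]),np.eye(3),ring))
E
python3 p4.py
```

```text
t 11.38 tcp [ 0.4654 -0.0106  0.4087] [-3.1385 -0.0039 -0.3716] F [-0.7  0.  -0.4] M [-0.01  0.03  0.04] w 0.0876 
 shift [-0.0722 -0.3061  0.0044] turn -21.29
(array([-0.0089,  0.0062,  0.7759]), np.float64(-0.0), np.float64(nan), np.int64(0), array([0.0124, 0.0117, 2.1468]))
(array([-0.0029, -0.0005, -0.3419]), np.float64(0.599), np.float64(0.0), np.int64(255), array([0.   , 0.   , 0.003]))
  return _methods._mean(a, axis=axis, dtype=dtype,
  ret = ret.dtype.type(ret / rcount)
```

play_rows([
  [[-0.014, -0.045, 0, -9], [-0.028, -0.09, 0, -18], [-0.042, -0.135, 0, -27], [-0.056, -0.18, 0, -36], [-0.07, -0.225, 0, -45]],
])

```text
t: 12.1
eef_pos: [0.4811, 0.2258, 0.4049]
ee_rot: [3.141, 0.002, 0.419]
force: [0.4, 0.1, 0.4]
width: 0.0877
```

```bash
python3 -c "
from h import *
go(.485,.269,.41,.938)"
```

```text
t 12.1 tcp [0.4811 0.2258 0.4049] [3.1409e+00 2.1000e-03 4.1880e-01] F [0.4 0.1 0.4] M [-0.02 -0.18 -0.  ] w 0.0877 
 shift [ 0.0212 -0.0379 -0.0052] turn -29.75
```

play_rows([
  [[0.01, -0.018, 0, -10], [0.02, -0.036, 0, -20], [0.02, -0.036, 0, -29], [0.02, -0.036, 0, -29], [0.02, -0.036, 0, -29]],
])

```text
t: 12.72
eef_pos: [0.4851, 0.2651, 0.4056]
ee_rot: [-3.141, 0.001, 0.916]
force: [0.1, -0.1, -0.5]
width: 0.0876
```

```bash
cat > p5.py <<'E'
from h import *
im,d,p=grab("wrist","pics/w5.png");np.savez("w5.npz",d=d,**p)
P=cloud(d,p);mk=finder.masks_of("wrist","holed_plate")[0];print(mk["score"],mk["mask"].sum())
k=P[mk["mask"]];k=k[~np.isnan(k[:,0])]
n0=np.array([-.461,-.258,.849]);
h=k@n0;hist,e=np.histogram(h,400);i=hist.argmax();S=np.abs(h-e[i])<.006
for _ in range(4):
    kk=k[S];o=kk.mean(0);u,s,vt=np.linalg.svd(kk-o,full_matrices=False);n=vt[2]*np.sign(vt[2,2]);S=np.abs((k-o)@n)<.002
ax=np.array([0,0,1])-n[2]*n; ax/=np.linalg.norm(ax);R=np.c_[ax,np.cross(n,ax),n]
print(S.sum(),"n",n,"tilt",np.degrees(np.arccos(n[2])),"upaz",np.arctan2(ax[1],ax[0]))
hc=R.T@(np.array([.5093,.3008,.1038])-o)
r=fit(d,p,o+R@[hc[0],hc[1],.028],R,ring);print(r)
c=o+R@[hc[0]+r[0][0],hc[1]+r[0][1],.028+r[2]];y=r[0][2]
hx=R@[np.cos(y),np.sin(y),0];hy=R@[-np.sin(y),np.cos(y),0]
print("hubtop",c,"root",c-.028*n,"hx",hx,"hy",hy,"psi",np.arctan2(hy[1],hy[0])-np.pi/2)
np.savez("plate.npz",c=c,hx=hx,hy=hy,n=n)
go(*c[:2],.3,np.arctan2(hy[1],hy[0])-np.pi/2)
E
python3 p5.py
```

```text
0.83 27502
22019 n [-0.46183763 -0.25722785  0.84884618] tilt 31.91360543562184 upaz 0.5081756426231165
(array([5.000e-04, 3.500e-03, 5.105e-01]), np.float64(0.835), np.float64(-0.0002), np.int64(1424), array([0.    , 0.    , 0.0003]))
hubtop [0.50877432 0.30451347 0.10258186] root [0.52170577 0.31171585 0.07881416] hx [0.40927765 0.78724257 0.46123849] hy [-0.78689123  0.56043106 -0.25830063] psi 0.9519232800587885
t 12.82 tcp [0.4852 0.265  0.406 ] [-3.1415e+00  4.0000e-04  9.1710e-01] F [-0.5 -0.4  0.3] M [-0.11 -0.09  0.02] w 0.0878 
 shift [ 0.0457 -0.0053  0.106 ] turn -2.0
```

View pics/w5.png

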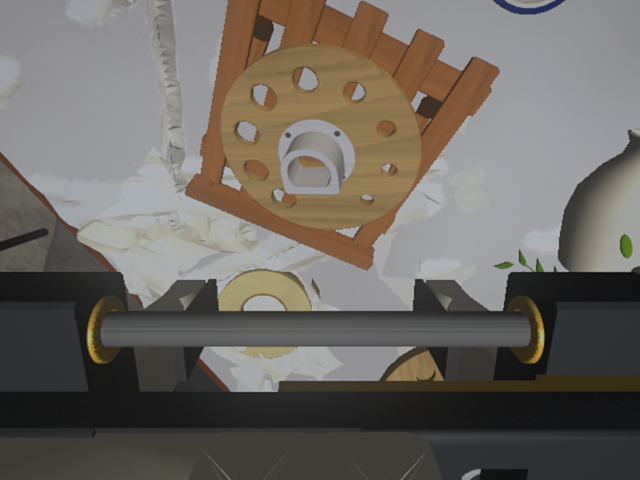

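play_rows([
  [[0.02, -0.0034, 0.0, -2], [0.042, -0.0034, 0.03, -2], [0.042, -0.0034, 0.07, -2], [0.042, -0.0034, 0.1, -2], [0.042, -0.0034, 0.116, -2]],
], grip=85)

```text
t: 13.45
eef_pos: [0.5081, 0.3011, 0.2885]
ee_rot: [-3.141, 0.002, 0.955]
force: [0.0, 0.1, -0.0]
width: 0.059
```

play_rows([
  [[0, 0, 0.003, 0], [0, 0, 0.006, 0], [0, 0, 0.01, 0], [0, 0, 0.014, 0], [0, 0, 0.017, 0]],
])

```text
t: 14.08
eef_pos: [0.508, 0.3008, 0.2734]
ee_rot: [3.142, -0.0, 0.955]
force: [-0.1, 0.3, 1.1]
width: 0.0583
```

play_rows([
  [[0, 0, 0.0, 0], [0, 0, 0.002, 0], [0, 0, 0.003, 0]],
])

```text
t: 14.45
eef_pos: [0.508, 0.3008, 0.2702]
ee_rot: [-3.142, 0.0, 0.955]
force: [0.5, -0.7, -0.6]
width: 0.0584
```

```bash
python3 -c "
from h import *
go(.5081,.3005,.269,.952)
grab('wrist','pics/w6.png')"
```

```text
t 14.45 tcp [0.508  0.3008 0.2702] [-3.1416e+00  1.0000e-04  9.5460e-01] F [ 0.5 -0.7 -0.6] M [-0.12 -0.08  0.04] w 0.0584 
 shift [-0.0002  0.0003  0.0012] turn 0.15
```

play_rows([
  [[0, 0, 0.001, 0], [0, 0, 0.002, 0], [0, 0, 0.002, 0]],
])

```text
t: 14.88
eef_pos: [0.508, 0.3008, 0.2682]
ee_rot: [-3.142, 0.0, 0.955]
force: [0.0, 0.0, -0.5]
width: 0.0585
```

play_rows([
  [[0, 0, 0.001, 0], [0, 0, 0.002, 0], [0, 0, 0.002, 0]],
])

```text
t: 15.25
eef_pos: [0.5079, 0.3008, 0.2661]
ee_rot: [-3.142, 0.0, 0.955]
force: [0.1, 0.1, -1.2]
width: 0.0584
```

play_rows([
  [[0, 0, 0.001, 0], [0, 0, 0.002, 0], [0, 0, 0.002, 0]],
])

```text
t: 15.62
eef_pos: [0.508, 0.3008, 0.2642]
ee_rot: [-3.142, 0.0, 0.955]
force: [-0.4, 1.0, 0.0]
width: 0.058
```

play_rows([
  [[0, 0, 0.001, 0], [0, 0, 0.002, 0], [0, 0, 0.002, 0]],
])

```text
t: 16.0
eef_pos: [0.5081, 0.3009, 0.2627]
ee_rot: [3.141, -0.0, 0.955]
force: [-0.5, -0.5, 3.6]
width: 0.0585
```

play_rows([
  [[0, 0, -0.001, 0], [0, 0, -0.001, 0], [0, 0, -0.001, 0], [0, 0, -0.001, 0]],
], grip=255, newtons=30)

```text
t: 16.5
eef_pos: [0.5079, 0.3008, 0.2631]
ee_rot: [-3.141, 0.0, 0.955]
force: [-1.0, -0.3, 0.3]
width: 0.0467
```

```bash
python3 -c "
from h import *
go(.5081,.3005,.269,.952)
grab('scene','pics/s6.png')"
```

```text
t 16.5 tcp [0.5079 0.3008 0.2631] [-3.1415e+00  4.0000e-04  9.5470e-01] F [-1.  -0.3  0.3] M [-0.31 -0.04 -0.05] w 0.0467 
 shift [-0.0001  0.0003 -0.0059] turn 0.15
```

play_rows([
  [[0, 0, -0.004, 0], [0, 0, -0.01, 0], [0, 0, -0.025, 0], [0, 0, -0.045, 0], [0, 0, -0.065, 0]],
])

```text
t: 17.18
eef_pos: [0.508, 0.3008, 0.3299]
ee_rot: [3.141, -0.001, 0.955]
force: [0.6, 0.3, -2.6]
width: 0.0463
```

play_rows([
  [[0, 0, -0.03, 0], [0, 0, -0.06, 0], [0, 0, -0.08, 0], [0, 0, -0.08, 0]],
])

```text
t: 17.68
eef_pos: [0.5081, 0.3009, 0.4109]
ee_rot: [3.141, -0.004, 0.955]
force: [-1.0, 0.1, -2.2]
width: 0.0463
```

```bash
cat > p7.py <<'E'
from h import *
import sys
go(.5081,.3005,.269,.952)
grab('scene','pics/'+sys.argv[1])
f=cams.camera_params("scene")
im,d,p=grab("wrist")
im,d,p=grab("scene");P=cloud(d,p);r=finder.masks_of("scene","holed_plate")
if r:
    k=P[r[0]["mask"]];k=k[~np.isnan(k[:,0])];print(r[0]["score"],len(k),np.percentile(k,[2,50,98],axis=0).round(3))
    rng=np.random.default_rng(0);b=0
    for i in range(400):
        t=k[rng.choice(len(k),3)];n=np.cross(t[1]-t[0],t[2]-t[0])
        if np.linalg.norm(n)<1e-5: continue
        n/=np.linalg.norm(n)*np.sign(n[2]);s=(np.abs((k-t[0])@n)<.002).sum()
        if s>b:b=s;N=n
    print(b,"n",N.round(3),"tilt",np.degrees(np.arccos(N[2])))
E
python3 p7.py s7.png
```

```text
t 17.68 tcp [0.5081 0.3009 0.4109] [ 3.1409 -0.0044  0.9547] F [-1.   0.1 -2.2] M [-0.11 -0.04 -0.02] w 0.0463 
 shift [-1.000e-03  1.000e-04  1.419e-01] turn 0.16
0.87 4247 [[0.451 0.236 0.182]
 [0.506 0.29  0.215]
 [0.579 0.376 0.258]]
2684 n [-0.446 -0.25   0.859] tilt 30.753910759779195
```

View pics/s7.png

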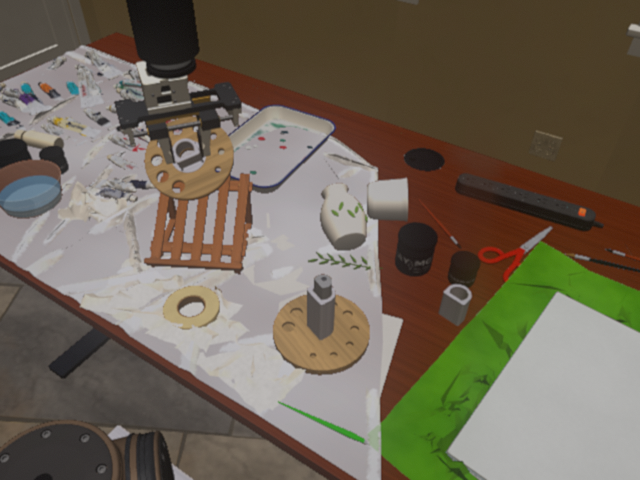

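Run:
```python
from h import *
im,d,p=grab("top");P=cloud(d,p);P=P[~np.isnan(P[...,0])]
P=P[P[:,2]<.3]
out=[]
for x in np.arange(.40,.74,.02):
    for y in np.arange(-.5,.5,.02):
        if not .44<np.hypot(x,y)<.75: continue
        r=np.hypot(P[:,0]-x,P[:,1]-y);m=r<.1
        if m.sum()<1000: continue
        z=P[m,2];out.append((np.percentile(z,99.9)-np.percentile(z,.1),x,y,np.percentile(z,[.1,50,99.9]).round(4)))
out.sort(key=lambda o:o[0])
for o in out[:14]:print([round(float(v),3) for v in o[:3]],o[3])
```

```text
[0.011, 0.54, -0.5] [0.0265 0.0318 0.0373]
[0.011, 0.58, -0.46] [0.0265 0.0318 0.0374]
[0.011, 0.46, -0.44] [0.0263 0.0317 0.0372]
[0.011, 0.56, -0.48] [0.0264 0.0318 0.0373]
[0.011, 0.52, -0.48] [0.0264 0.0318 0.0373]
[0.011, 0.56, -0.46] [0.0265 0.0318 0.0374]
[0.011, 0.54, -0.48] [0.0264 0.0318 0.0373]
[0.011, 0.56, -0.44] [0.0264 0.0318 0.0373]
[0.011, 0.58, -0.44] [0.0264 0.0318 0.0373]
[0.011, 0.48, -0.44] [0.0263 0.0317 0.0373]
[0.011, 0.54, -0.44] [0.0264 0.0318 0.0374]
[0.011, 0.58, -0.42] [0.0263 0.0318 0.0373]
[0.011, 0.6, -0.44] [0.0264 0.0318 0.0374]
[0.011, 0.46, -0.42] [0.0263 0.0317 0.0373]
```

play_rows([
  [[-0.03, 0.023, -0.006, 5], [-0.07, 0.054, -0.01, 14], [-0.11, 0.085, -0.01, 23], [-0.154, 0.119, -0.01, 32], [-0.198, 0.153, -0.01, 40]],
])

```text
t: 18.55
eef_pos: [0.5181, 0.0492, 0.4177]
ee_rot: [3.141, 0.001, 0.252]
force: [-0.2, 0.1, -2.6]
width: 0.0465
```

```bash
python3 -c "
from h import *
go(.54,-.43,.42,-.37)"
```

```text
t 18.55 tcp [0.5181 0.0492 0.4177] [3.1414e+00 9.0000e-04 2.5220e-01] F [-0.2  0.1 -2.6] M [-0.07 -0.21  0.03] w 0.0465 
 shift [-0.0984  0.4695 -0.0021] turn 35.65
```

play_rows([
  [[-0.011, 0.052, 0, 4], [-0.022, 0.104, 0, 8], [-0.033, 0.156, 0, 12], [-0.044, 0.208, 0, 16], [-0.055, 0.26, 0, 20]],
])

```text
t: 19.18
eef_pos: [0.531, -0.2164, 0.4175]
ee_rot: [-3.142, 0.001, -0.095]
force: [0.8, 0.4, -2.5]
width: 0.0468
```

```bash
python3 -c "
from h import *
go(.54,-.43,.3,-.37)"
```

```text
t 19.18 tcp [ 0.531  -0.2164  0.4175] [-3.1416e+00  1.1000e-03 -9.4800e-02] F [ 0.8  0.4 -2.5] M [ 0.05 -0.17  0.05] w 0.0468 
 shift [0.0293 0.2118 0.1175] turn 15.77
```

play_rows([
  [[0.007, 0.053, 0, 4], [0.014, 0.106, 0, 8], [0.021, 0.159, 0.03, 12], [0.029, 0.212, 0.07, 15], [0.029, 0.212, 0.117, 15]],
])

```text
t: 19.8
eef_pos: [0.5401, -0.4318, 0.2991]
ee_rot: [3.141, -0.0, -0.358]
force: [-1.0, 1.1, -3.6]
width: 0.0469
```

play_rows([
  [[0, 0, 0.01, 0], [0, 0, 0.02, 0], [0, 0, 0.03, 0], [0, 0, 0.036, 0], [0, 0, 0.042, 0]],
], newtons=15)

```text
t: 20.42
eef_pos: [0.5408, -0.4282, 0.26]
ee_rot: [3.141, -0.002, -0.354]
force: [-0.7, -1.4, -3.2]
width: 0.0453
```

play_rows([
  [[0, 0, 0.004, 0], [0, 0, 0.008, 0], [0, 0, 0.012, 0], [0, 0, 0.016, 0], [0, 0, 0.016, 0]],
])

```text
t: 21.05
eef_pos: [0.5403, -0.4284, 0.2428]
ee_rot: [-3.141, 0.001, -0.354]
force: [-0.0, -0.1, -2.7]
width: 0.0447
```

```bash
python3 p7.py s8.png
```

```text
t 21.05 tcp [ 0.5403 -0.4284  0.2428] [-3.1415e+00  8.0000e-04 -3.5450e-01] F [-0.  -0.1 -2.7] M [0.08 0.08 0.02] w 0.0447 
 shift [-0.2832 -0.6724 -0.0259] turn -74.86
0.64 5849 [[ 0.468 -0.5    0.036]
 [ 0.52  -0.429  0.049]
 [ 0.591 -0.36   0.08 ]]
3741 n [-0.078  0.122  0.989] tilt 8.320072622475553
```

play_rows([
  [[0, 0, 0.003, 0], [0, 0, 0.006, 0], [0, 0, 0.009, 0], [0, 0, 0.011, 0], [0, 0, 0.011, 0]],
])

```text
t: 21.88
eef_pos: [0.5402, -0.4287, 0.2325]
ee_rot: [3.141, 0.0, -0.354]
force: [-2.7, -1.2, 1.9]
width: 0.0441
```

```bash
python3 p7.py s9.png
```

```text
t 21.88 tcp [ 0.5402 -0.4287  0.2325] [ 3.1413e+00  2.0000e-04 -3.5450e-01] F [-2.7 -1.2  1.9] M [-0.4   0.67  0.07] w 0.0441 
 shift [-0.2832 -0.6727 -0.0367] turn -74.85
0.93 6134 [[ 0.466 -0.503  0.031]
 [ 0.521 -0.429  0.041]
 [ 0.604 -0.357  0.07 ]]
3845 n [-0.01   0.003  1.   ] tilt 0.5846329609335763
```

play_rows([
  [[0, 0, 0, 0], [0, 0, 0, 0], [0, 0, 0, 0], [0, 0, 0, 0]],
], grip=0)

```text
t: 22.58
eef_pos: [0.5406, -0.4283, 0.2322]
ee_rot: [-3.142, -0.0, -0.354]
force: [0.5, 0.3, 0.2]
width: 0.0787
```

play_rows([
  [[0, 0, -0.02, 0], [0, 0, -0.06, 0], [-0.02, 0, -0.1, 0], [-0.04, 0, -0.14, 0], [-0.04, 0, -0.14, 0]],
])

```text
t: 23.2
eef_pos: [0.5026, -0.4147, 0.377]
ee_rot: [3.141, -0.007, -0.354]
force: [-0.0, -0.6, 0.3]
width: 0.0878
```

play_rows([
  [[0, 0, 0, 0]],
])

```text
t: 23.32
eef_pos: [0.5028, -0.4144, 0.3723]
ee_rot: [-3.141, -0.001, -0.355]
force: [0.2, 0.0, -0.5]
width: 0.0874
```

```bash
cat > p10.py <<'E'
from h import *
im,d,p=grab("wrist","pics/w10.png")
P=cloud(d,p);c=np.array([.54,-.43])
m=(np.hypot(P[...,0]-c[0],P[...,1]-c[1])<.12)
for lo,hi in((.025,.035),(.036,.05),(.06,.08)):
    q=P[m&(P[...,2]>lo)&(P[...,2]<hi)];print(lo,len(q),np.median(q[:,2]).round(4))
    if lo==.036: print(cv2.minEnclosingCircle(q[:,:2].astype(np.float32))); A=np.c_[q[:,:2]-c,np.ones(len(q))];print("slope",np.linalg.lstsq(A,q[:,2],rcond=None)[0])
r=fit(d,p,np.array([*c,.069]),np.eye(3),ring,yaw0=-.36);print(r)
x,y=c+r[0][:2];go(x,y,.0455+.1781,r[0][2])
E
python3 p10.py
```

```text
0.025 39232 0.0298
0.036 24716 0.0398
((0.5439852476119995, -0.4277591109275818), 0.08039489388465881)
slope [-0.00128594 -0.00015588  0.03987077]
0.06 1492 0.0677
(array([ 0.0041,  0.0019, -0.3225]), np.float64(0.95), np.float64(-0.0013), np.int64(1446), array([0.    , 0.    , 0.0032]))
t 23.38 tcp [ 0.5029 -0.4144  0.3715] [-3.1412e+00  1.0000e-03 -3.5450e-01] F [ 0.4 -0.2 -0.9] M [-0.03 -0.01 -0.02] w 0.0874 
 shift [ 0.0436 -0.0014  0.1478] turn -1.84
```

View pics/w10.png

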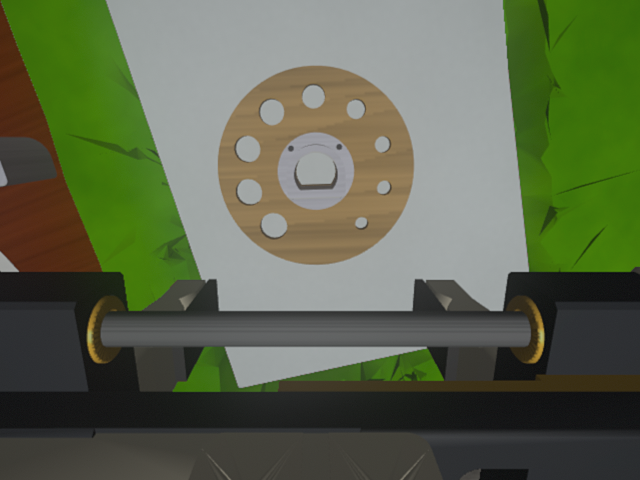

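play_rows([
  [[0.022, -0.0014, 0.02, -1.8], [0.0436, -0.0014, 0.06, -1.8], [0.0436, -0.0014, 0.1, -1.8], [0.0436, -0.0014, 0.135, -1.8], [0.0436, -0.0014, 0.1475, -1.8]],
])

```text
t: 24.0
eef_pos: [0.5435, -0.4279, 0.2206]
ee_rot: [-3.141, 0.006, -0.323]
force: [0.5, 1.1, 0.7]
width: 0.0876
```

play_rows([
  [[0, 0, 0, 0], [0, 0, 0.001, 0], [0, 0, 0.001, 0], [0, 0, 0.001, 0], [0, 0, 0.001, 0]],
], grip=255, newtons=40)

```text
t: 24.62
eef_pos: [0.5444, -0.4285, 0.2245]
ee_rot: [3.141, -0.001, -0.323]
force: [-1.2, 0.7, 2.4]
width: 0.0438
```

```bash
python3 -c "
from h import *
go(.5441,-.4281,.222,-.3225)"
```

```text
t 24.62 tcp [ 0.5444 -0.4285  0.2245] [ 3.1412e+00 -1.0000e-03 -3.2280e-01] F [-1.2  0.7  2.4] M [-0.01  0.2  -0.01] w 0.0438 
 shift [-0.0004 -0.0003  0.0025] turn -0.02
```

play_rows([
  [[0, 0, -0.02, 0], [0, 0, -0.06, 0], [0, 0, -0.11, 0], [0, 0, -0.15, 0], [0, 0, -0.175, 0]],
])

```text
t: 25.25
eef_pos: [0.5442, -0.4283, 0.4011]
ee_rot: [3.142, -0.002, -0.323]
force: [-0.2, 1.1, -3.2]
width: 0.0434
```

play_rows([
  [[-0.02, -0.036, 0, 0], [-0.045, -0.08, 0, 0], [-0.072, -0.128, 0, 0], [-0.1, -0.178, 0, 0], [-0.125, -0.223, 0, 0]],
])

```text
t: 25.88
eef_pos: [0.4956, -0.1754, 0.3985]
ee_rot: [-3.141, 0.0, -0.323]
force: [0.8, 0.4, -2.2]
width: 0.0438
```

play_rows([
  [[-0.024, -0.043, 0, 1], [-0.048, -0.086, 0, 2], [-0.07, -0.125, 0, 2.8], [-0.083, -0.148, 0, 2.8], [-0.083, -0.148, 0, 2.8]],
])

```text
t: 26.5
eef_pos: [0.4641, -0.0091, 0.3988]
ee_rot: [-3.141, 0.0, -0.369]
force: [0.5, -0.7, -2.2]
width: 0.0438
```

```bash
python3 p7.py s11.png; python3 -c "
from h import *
go(.4647,-.0105,.3115,-.372)"
```

```text
t 26.5 tcp [ 0.4641 -0.0091  0.3988] [-3.141e+00  2.000e-04 -3.692e-01] F [ 0.5 -0.7 -2.2] M [-0.07 -0.01 -0.  ] w 0.0438 
 shift [-0.0707 -0.3046  0.13  ] turn -75.7
0.83 4604 [[ 0.386 -0.087  0.004]
 [ 0.438 -0.017  0.215]
 [ 0.618  0.068  0.242]]
3318 n [-0.006 -0.007  1.   ] tilt 0.5113205806136977
t 26.7 tcp [ 0.4647 -0.011   0.3986] [ 3.1413e+00  4.0000e-04 -3.7240e-01] F [ 0.  -0.2 -2.3] M [-0.09 -0.04 -0.03] w 0.0438 
 shift [-0.0002 -0.0005  0.0871] turn -0.02
```

Level and aligned. Descend: post top meets at TCP ≈ 0.3415.

play_rows([
  [[0, 0, 0.015, 0], [0, 0, 0.03, 0], [0, 0, 0.042, 0], [0, 0, 0.05, 0], [0, 0, 0.055, 0]],
])

```text
t: 27.32
eef_pos: [0.4649, -0.0105, 0.3432]
ee_rot: [3.141, 0.0, -0.372]
force: [1.3, -0.6, -2.8]
width: 0.0434
```

play_rows([
  [[0, 0, 0.002, 0], [0, 0, 0.004, 0], [0, 0, 0.006, 0], [0, 0, 0.008, 0], [0, 0, 0.008, 0]],
])

```text
t: 27.95
eef_pos: [0.4648, -0.0105, 0.3357]
ee_rot: [3.142, 0.0, -0.372]
force: [-0.0, 0.6, -2.4]
width: 0.0439
```

```bash
python3 -c "
from h import *
go(.4647,-.0105,.3115,-.372)"
```

```text
t 27.95 tcp [ 0.4648 -0.0105  0.3357] [ 3.1415e+00  1.0000e-04 -3.7180e-01] F [-0.   0.6 -2.4] M [-0.04  0.03 -0.05] w 0.0439 
 shift [-0.0001 -0.      0.0242] turn 0.01
```

play_rows([
  [[0, 0, 0.003, 0], [0, 0, 0.006, 0], [0, 0, 0.009, 0], [0, 0, 0.012, 0], [0, 0, 0.013, 0]],
])

```text
t: 28.58
eef_pos: [0.4647, -0.0106, 0.3225]
ee_rot: [3.141, 0.0, -0.372]
force: [-0.5, 0.1, -1.5]
width: 0.0436
```

play_rows([
  [[0, 0, 0.003, 0], [0, 0, 0.006, 0], [0, 0, 0.008, 0], [0, 0, 0.01, 0], [0, 0, 0.01, 0]],
])

```text
t: 29.2
eef_pos: [0.4648, -0.0105, 0.3126]
ee_rot: [3.141, 0.0, -0.372]
force: [-0.2, -0.3, -2.6]
width: 0.0438
```

```bash
python3 -c "
from h import *
go(.4647,-.0105,.3115,-.372)"
```

```text
t 29.2 tcp [ 0.4648 -0.0105  0.3126] [ 3.1414e+00  2.0000e-04 -3.7180e-01] F [-0.2 -0.3 -2.6] M [-0.    0.04  0.06] w 0.0438 
 shift [-0.0001  0.      0.0011] turn 0.01
```

play_rows([
  [[0, 0, 0.001, 0], [0, 0, 0.002, 0], [0, 0, 0.002, 0]],
])

```text
t: 29.58
eef_pos: [0.4649, -0.0105, 0.311]
ee_rot: [-3.141, -0.0, -0.372]
force: [0.4, -1.5, -0.9]
width: 0.0441
```

play_rows([
  [[0, 0, 0.0005, 0], [0, 0, 0.001, 0], [0, 0, 0.001, 0]],
])

```text
t: 29.95
eef_pos: [0.4651, -0.0106, 0.3109]
ee_rot: [-3.141, -0.001, -0.371]
force: [-2.9, -0.3, 10.1]
width: 0.0438
```

Seated at the expected height with 10 N. Release, back off, check.

play_rows([
  [[0, 0, 0, 0], [0, 0, 0, 0], [0, 0, 0, 0], [0, 0, 0, 0]],
], grip=0)

```text
t: 30.45
eef_pos: [0.4648, -0.0105, 0.3097]
ee_rot: [3.142, 0.0, -0.372]
force: [0.4, 0.8, 0.7]
width: 0.0782
```

play_rows([
  [[0, 0, -0.02, 0], [0, 0, -0.05, 0], [0, 0, -0.09, 0], [-0.03, 0, -0.12, 0], [-0.03, 0, -0.12, 0]],
])

```text
t: 31.08
eef_pos: [0.4362, 0.0006, 0.4323]
ee_rot: [-3.138, -0.004, -0.371]
force: [0.7, -0.3, -0.3]
width: 0.0876
```

play_rows([
  [[0, 0, 0, 0], [0, 0, 0, 0]],
])

```text
t: 31.32
eef_pos: [0.437, 0.0003, 0.4289]
ee_rot: [3.14, 0.001, -0.372]
force: [-0.0, -0.6, -0.3]
width: 0.0877
```

```bash
cat > p12.py <<'E'
from h import *
go(.465,-.0105,.43,-.372)
for cam in("wrist","scene"):
    im,d,p=grab(cam,f"pics/{cam}12.png");P=cloud(d,p);c=np.array([.465,-.0105])
    r=np.hypot(P[...,0]-c[0],P[...,1]-c[1])
    q=P[(r>.03)&(r<.085)&(np.abs(P[...,2]-.127)<.008)];A=np.c_[q[:,:2]-c,np.ones(len(q))]
    print(cam,len(q),"slope,z",np.linalg.lstsq(A,q[:,2],rcond=None)[0].round(4),"hub top",np.median(P[(r<.03)&(P[...,2]>.15)&(P[...,2]<.165)][:,2]))
    print(fit(d,p,np.array([*c,.155]),np.eye(3),ring,yaw0=-.37))
E
python3 p12.py
```

```text
t 31.32 tcp [4.370e-01 3.000e-04 4.289e-01] [ 3.1404e+00  1.3000e-03 -3.7200e-01] F [-0.  -0.6 -0.3] M [-0.04  0.03 -0.02] w 0.0877 
 shift [ 0.03   -0.0001 -0.0012] turn -0.0
wrist 27129 slope,z [-0.0016 -0.0009  0.1262] hub top 0.1541415344452046
(array([ 1.000e-04,  1.800e-03, -3.725e-01]), np.float64(0.958), np.float64(-0.0008), np.int64(1747), array([0.    , 0.    , 0.0002]))
scene 4474 slope,z [0.0013 0.0011 0.1266] hub top 0.15443712511383817
(array([-0.0021, -0.0009, -0.3504]), np.float64(0.811), np.float64(-0.0002), np.int64(299), array([0.0001, 0.0001, 0.0059]))
```

View pics/scene12.png

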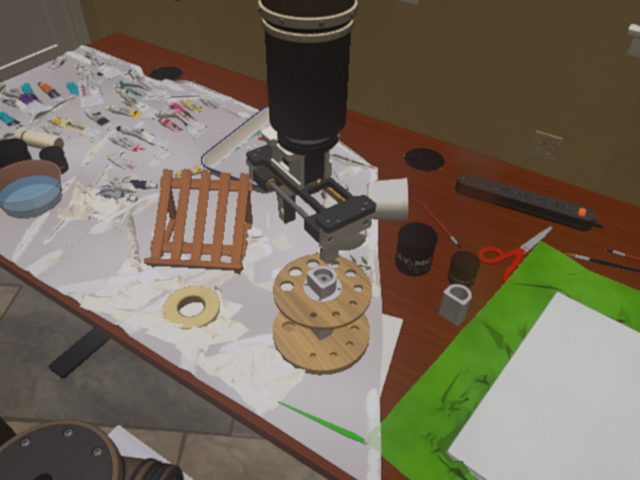

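```bash
python3 -c "
from station import job_done
print(job_done())"
```

```text
the job is handed in; nothing more can be done
None
```

The brush stand is set up: the tall spacer is on the post, with the holed plate on top of it, hub upward. The job was handed in at about 31 s of the 67 s allowed.

- **Spacer:** I turned it to match the post's flat and lowered it. Pressing at 8 N, it stopped at the expected height, so it is fully home.
- **Plate:** The tool stays pointing down, so I could only grip the leaning hub as it lay. I lifted the plate off the rack and set it down flat on the white paper block at the right of the desk. From there I gripped it again and placed it on the spacer, and it stopped at the expected height under 10 N.

**Last checks**
- **Height and level:** The disc's upper face measured 126.2 mm (wrist camera) and 126.6 mm (scene camera), against 127 mm ideal. The tilt was under 0.2 degrees.
- **Turn:** The hub's yaw was -0.37 rad (wrist) and -0.35 rad (scene). The post's flat is at about -0.37 rad, so both are within the play.
- **Position:** The two cameras differ by about 3 mm on where the hub's centre is, which I put down to calibration error.
- **Rest of the desk:** The gripper is open and clear of everything. In the last picture the short spacer, jars, tape and rack look as they were. The vase was mostly hidden behind the arm, so I could not check it there.

**Failed along the way:** One top-camera check of the spacer gave no reading. The scene camera and the contact force confirmed it instead.

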